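# Line up the threads by height on the thread rail

### The arm

A 7-joint arm with a two-finger parallel gripper is mounted at the origin on a cart in front of the work surface, level with it; the furniture and walls round the work are solid. World frame = base frame: x ahead of the robot, y to its left, z up, the work surface at z = 0. Lengths are in m, angles in rad, forces in N, time in s.
With the tool pointing down it reaches from about 0.35 to 0.775 m from the base axis. Payload 3.1 kg.
Tool frame: the origin (TCP) lies midway between the tips of the shut fingers; the grasp point (between the pads) lies 19 mm behind it; z points along the fingers, y is the direction in which the jaws open and shut (so a half turn about z gives the same grasp; the last joint's range is limited). The gripper opens to 85 mm and grips with 20 to 120 N. Pads are 22 mm wide; open, the fingers measure 114 mm over their backs; the gripper's body (76 mm by 85 mm) begins 54 mm behind the grasp point. The pads swing forward as they close: fully open they stand 13 mm farther back than shut.
Start: joints at [1.262, 0.311, 0.014, 1.512, -0.004, 1.319, -0.027], TCP at [0.145, -0.531, 0.231] pointing down, gripper open.
Joint ranges: [-2.7, 2.7], [-0.3, 1.91], [-1.27, 1.3], [0.12, 2.57], [-1.44, 4.58], [0.2, 2.03], [-3.05, 3.05]. Speed limits (rad/s): [2.79, 2.79, 3.14, 3.14, 3.14, 3.14, 3.14].

### API

Orientations are given as a unit quaternion [x, y, z, w].
In Python, from rig import manip gives the robot as it stands.
- The arm moves only by the shell command python3 -m handwheel 'ROWS' [FORCE]. ROWS is JSON, a list of rows, each a list of 3 entries, a list of its own where there are three numbers: the shift along the tool's x, y, z in units of 25 mm (1.0 is 25 mm), then the turn about the tool's z in units of 8 degrees (1.0 is 8 degrees), then the finger opening in mm, from 0 to 85.4. A call has 1 to 10 rows; each row shifts and turns the commanded pose from where the row before left it, along the tool's axes as they then stand; what a row does not reach is not made up. A row lasts 1/8 s, in which the tool goes at most 62.5 mm and 10.7 degrees, less where a joint would pass 70% of its speed; a pose out of reach is approached as far as the arm can. A call is refused whole if a number of a shift passes 1 or a number of a turn 1, either way. A call with a gripper value outside its range is refused whole. The fingers move at their own pace and stop on an object; FORCE is the grip in N (left out, the last holds). Time passes only in rows, so rows that do not move let the fingers close. It gives the time, the measured TCP pose, the force and the opening at its end, in the units of the state.
- manip.get_obs(): the state, without advancing time (a new reading comes with each control period).
- manip.snapshot(name): name is "scene" or "top"; returns (picture, depth): 384x512x3 uint8, blue, green, red; 384x512 float32, m along the optical axis (not along the pixel's ray), 0 where there is no reading.
- manip.camera_params(name): a dict with "camera_matrix" (3x3 intrinsics, pixels), "rvec" (rotation vector, rad) and "tvec" (3), from world to camera coordinates, as OpenCV has them. Camera axes: x right, y down, z forward; pixel columns grow to the right and rows downward; lengths in m; the calibration is good to about 2 mm. A picture is of the moment at which its call begins. camera_params takes no time and is no camera call.
- manip.job_done(): hands the job in, once; it reports no verdict.
The state is a dict: "time": time; "joints": joint angles; "joint_velocities": joint speeds; "joint_efforts": joint torques, N m; "eef_pos": TCP position; "tcp_rot": TCP orientation; "ft_force": force on the tool from outside, world axes, zero at the start; "moment": the same for the moment, N m; "width": finger opening in m.
Only numpy, scipy, OpenCV 4.12 (cv2) and the standard library are available. Lean on these libraries where they do the work, as an engineer would, in place of code of your own. Each camera call takes 0.05 s, during which the arm holds its last target. There are 200 camera calls.

### The job

Line up the four loose threads on the table (the thread cone, the slim spool, the stubby wooden spool and the little bobbin) by height on the wooden thread rail behind the sewing machine: the tallest on the cork mark next to the brass thread guide, then step by step down to the lowest on the mark at the far end. Stand each one upright in the middle of its own mark and let go.

Things in the scene. Friction and masses are not known exactly. Their poses are not given: they have to be found in the camera images.
- thread_cone: grey cone of thread: the tallest, 86 mm high, widest at the foot (about 54 mm), narrow neck at the top; to touch it is a plain cylinder 45 mm in diameter. Grip it across its body. Stands upright on the table at the start. Origin at the centre of its underside, z up its axis; round, so its yaw does not matter.
- slim_spool: slim straight spool of dark thread with white end flanges: second tallest, 61 mm high, 29 mm in diameter. Stands upright on the table at the start. Origin at the centre of its underside, z up its axis; round, so its yaw does not matter.
- wooden_spool: short stubby spool with brown wooden flanges: third in height, 36 mm high, 33 mm in diameter. Stands upright on the table at the start. Origin at the centre of its underside, z up its axis; round, so its yaw does not matter.
- bobbin: small dark steel sewing-machine bobbin: the lowest, a disc 12 mm high, 24 mm in diameter, with holes in its flanges. Stands upright on the table at the start. Origin at the centre of its underside, z up its axis; round, so its yaw does not matter.
- thread_rail: fixed wooden board, 370 mm long (its y), 80 mm wide (its x, +x away from the robot), top 12 mm over the table, origin under its middle. The marks lie along its y at x = -4 mm; lip 5 mm high along its far edge; thread guide at either end, a small screw head at the other. The sewing machine before it fills x 0.30 to 0.47 m, y -0.09 to 0.32 m up to 0.29 m high: go round its left end or well over it
- thread_guide: small brass thread guide, a pin 7 mm thick with an eye 32 mm wide (across the rail) on top, 54 mm high, fixed on the rail at one end of the row of marks. Origin at its foot, level with the rail's top, in line with the marks; the centre of the nearest mark is 60 mm away, the others 130, 200 and 270 mm
- mark_1: flat round cork mark, 58 mm across with a thin dark rim, fixed on the rail. Origin at its centre, level with the rail's top (12 mm above the table); the cork surface is 1 mm higher. The four marks look alike, 70 mm apart in a row along the rail; their numbers do not tell their order in the row: go by position
- mark_2: flat round cork mark, 58 mm across with a thin dark rim, fixed on the rail. Origin at its centre, level with the rail's top (12 mm above the table); the cork surface is 1 mm higher. The four marks look alike, 70 mm apart in a row along the rail; their numbers do not tell their order in the row: go by position
- mark_3: flat round cork mark, 58 mm across with a thin dark rim, fixed on the rail. Origin at its centre, level with the rail's top (12 mm above the table); the cork surface is 1 mm higher. The four marks look alike, 70 mm apart in a row along the rail; their numbers do not tell their order in the row: go by position
- mark_4: flat round cork mark, 58 mm across with a thin dark rim, fixed on the rail. Origin at its centre, level with the rail's top (12 mm above the table); the cork surface is 1 mm higher. The four marks look alike, 70 mm apart in a row along the rail; their numbers do not tell their order in the row: go by position

How it is judged:
By the outcome, as a careful person would: the job done as asked, in the order asked, and still so for the second after the job is handed in, with the robot touching nothing.
It also fails if it takes over 104 s, if anything falls off the work surface, if the arm or the gripper's body presses on something with over 40 N, if the wrist force passes 120 N, or if a joint passes its speed limit or range.

## Working session

There is one attempt and no reset: what is moved stays moved. The work goes in short steps, Python scripts to look and compute and a shell command to move; the robot and the scene stay as the last step left them, time stands still between calls to the robot, and variables do not carry over. Pictures are saved under pics/ and viewed, about 12 in all and at most 16, crops included, and the job is handed in when it is done.

```bash
mkdir -p pics; cat > h.py <<'E'
import numpy as np, cv2
from rig import manip
def cam(n):
    p=manip.camera_params(n); R=cv2.Rodrigues(np.array(p["rvec"],float))[0]
    return np.array(p["camera_matrix"],float),R,np.array(p["tvec"],float).ravel()
def ray(n,u,v,z):
    K,R,t=cam(n); d=R.T@np.linalg.inv(K)@[u,v,1]; c=-R.T@t
    return c+d*(z-c[2])/d[2]
def pts(n,D):
    K,R,t=cam(n); v,u=np.mgrid[:384,:512]
    P=np.stack([(u-K[0,2])/K[0,0]*D,(v-K[1,2])/K[1,1]*D,D],-1)
    return (P-t)@R
def proj(n,P):
    K,R,t=cam(n); q=K@(R@np.array(P)+t); return q[:2]/q[2]
E
python3 - <<'E'
from h import *
for n in("scene","top"):
    im,D=manip.snapshot(n); np.savez(f"{n}0.npz",im=im,D=D); cv2.imwrite(f"pics/{n}0.png",im)
    K,R,t=cam(n); print(n,K[0,0],-R.T@t,R[2])
print(manip.get_obs())
E
```

```text
scene 449.1453654940125 [ 0.24717809 -0.42582461  1.0507631 ] [ 0.29306155  0.45013224 -0.84350216]
top 428.0170855721303 [0.34816997 0.10725018 1.28609925] [ 0.20584572  0.01110924 -0.9785214 ]
{'time': 0.1, 'joints': array([ 1.26227855,  0.31163962,  0.01397729,  1.51290934, -0.00441072,
        1.31923682, -0.02717811]), 'joint_velocities': array([-0.00087985, -0.00175286, -0.00080856, -0.00408498, -0.00164328,
       -0.00151662, -0.00113121]), 'joint_efforts': array([ 6.23535889e-04, -3.80855834e+01,  1.46434503e-01, -2.31243056e+01,
        1.21972451e-02,  8.11351289e-03, -3.50388109e-05]), 'eef_pos': array([ 0.14486167, -0.52988244,  0.23032792]), 'tcp_rot': array([ 9.91106287e-01,  1.33068249e-01, -1.80860127e-04, -1.06591252e-03]), 'ft_force': array([ 0.01282573, -0.04638835,  0.03912551]), 'moment': array([-0.02057235,  0.04510357, -0.01062901]), 'width': 0.08573496125673727}
```

View pics/scene0.png

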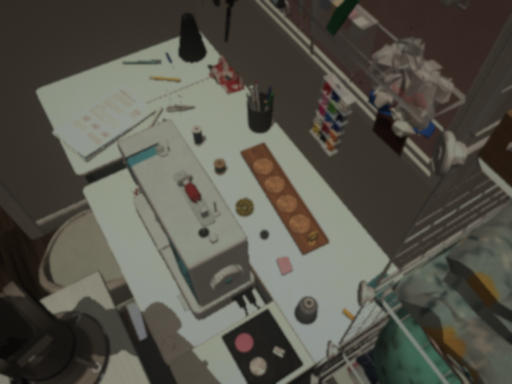

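View pics/top0.png

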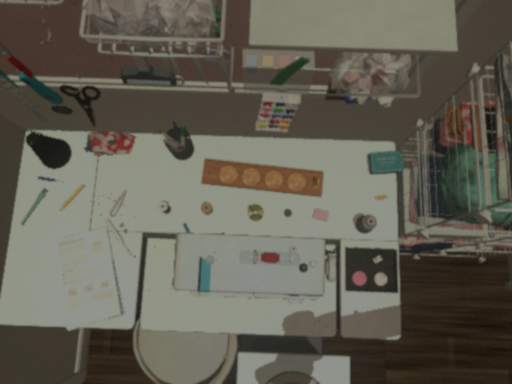

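The top view shows the rail at (263,178) with the brass guide at its right end (316,181). The cone is at (366,222), the bobbin at (288,212), the wooden spool at (207,208) and the slim spool at (165,206). A brass object at (255,212) is not one of ours. Next I'll measure positions.

```bash
python3 - <<'E'
from h import *
z=np.load("top0.npz"); im,D=z["im"],z["D"]; P=pts("top",D)
print("table z",P[225,330],P[225,150])
S=np.load("scene0.npz"); PS=pts("scene",S["D"])
for nm,(u,v),r in [("cone",(366,222),14),("bob",(288,212),7),("wood",(207,208),9),("slim",(165,206),9),("brass",(255,212),11),("guide",(316,181),8)]:
    for Q,w in((P,"top"),(PS,"sc")):
        if w=="top": uu,vv=u,v
        else: uu,vv=[round(a) for a in proj("scene",P[v,u])]
        sub=Q[vv-r:vv+r+1,uu-r:uu+r+1].reshape(-1,3)
        zt=np.percentile(sub[:,2],97); s=sub[sub[:,2]>zt-.006]
        print(nm,w,(uu,vv),"ztop",zt.round(4),"mid",((s.max(0)+s.min(0))/2).round(4),"ext",np.ptp(s,axis=0).round(4))
for u,v in[(228,174),(250,177),(273,180),(297,183)]: print("mark",ray("top",u,v,.013).round(4))
for n,I,(a,b,c,d),k in(("top",im,(140,150,400,250),3),("scene",S["im"],(180,110,340,330),4)):
    cv2.imwrite(f"pics/{n}0c.png",cv2.resize(cv2.convertScaleAbs(I[b:d,a:c],alpha=1.5),None,fx=3 if k==3 else 2.7,fy=3 if k==3 else 2.7,interpolation=cv2.INTER_CUBIC))
E
```

```text
table z [ 5.21877223e-01 -1.04549017e-01 -1.68666012e-04] [ 5.02022330e-01  4.38925453e-01 -1.19160383e-04]
cone top (366, 222) ztop 0.0858 mid [ 0.4431 -0.0534  0.6835] ext [0.1898 0.3213 1.2052]
cone sc (305, 301) ztop 0.0874 mid [ 0.3915 -0.3092  0.5665] ext [0.2887 0.2332 0.9686]
bob top (288, 212) ztop 0.0153 mid [0.4576 0.0609 0.6479] ext [0.2189 0.0927 1.2765]
bob sc (264, 234) ztop 0.0162 mid [ 0.4063 -0.1939  0.531 ] ext [0.3183 0.4638 1.0396]
wood top (207, 208) ztop 0.0402 mid [0.4604 0.1953 0.6601] ext [0.2244 0.1762 1.2519]
wood sc (219, 164) ztop 0.04 mid [ 0.41   -0.0688  0.5424] ext [0.3256 0.714  1.0167]
slim top (165, 206) ztop 0.0637 mid [0.5529 0.392  0.0626] ext [0.027  0.0279 0.0089]
slim sc (198, 131) ztop 0.0652 mid [ 0.4064 -0.009   0.555 ] ext [0.3185 0.8337 0.9915]
brass top (255, 212) ztop 0.0186 mid [0.462  0.1218 0.6493] ext [0.2276 0.0459 1.2735]
brass sc (244, 208) ztop 0.0193 mid [0.5148 0.0711 0.1212] ext [0.1235 0.1553 0.2157]
guide top (316, 181) ztop 0.063 mid [0.5032 0.0225 0.6722] ext [0.3101 0.1695 1.2279]
guide sc (314, 240) ztop 0.0659 mid [ 0.4497 -0.2402  0.5566] ext [0.405  0.3713 0.9883]
mark [0.666  0.2102 0.013 ]
mark [0.6589 0.1424 0.013 ]
mark [0.652  0.0718 0.013 ]
mark [ 0.6453 -0.0016  0.013 ]
```

View pics/top0c.png

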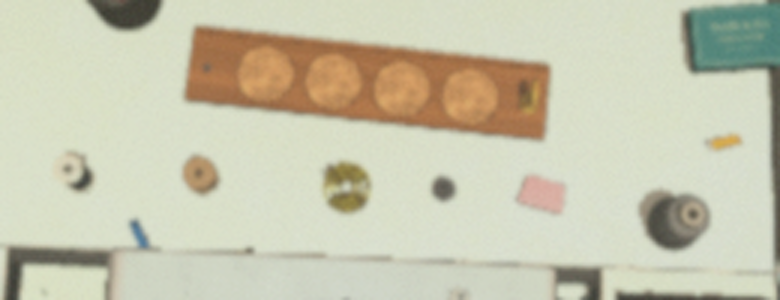

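View pics/scene0c.png

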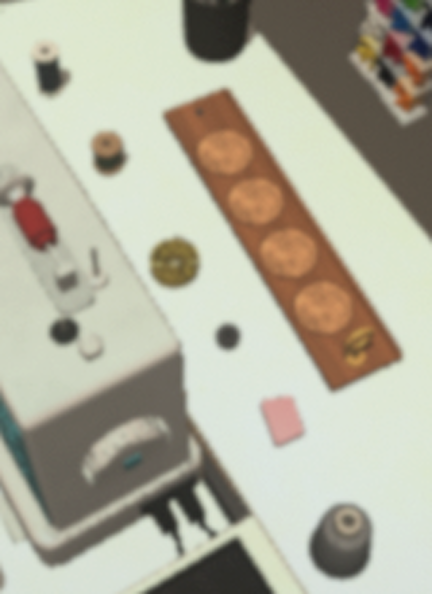

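```bash
cat >> h.py <<'E'
def top_of(n,D,xy,h,r=.035,tol=.006):
    "centre of the pixels whose depth lies at height h near xy, ray-cast at h"
    P=pts(n,D); m=(D>.2)&(abs(P[...,2]-h)<tol)&(np.hypot(P[...,0]-xy[0],P[...,1]-xy[1])<r)
    if m.sum()<5: return None
    c=cv2.findContours(m.astype(np.uint8),cv2.RETR_EXTERNAL,cv2.CHAIN_APPROX_NONE)[0]
    (u,v),rad=cv2.minEnclosingCircle(max(c,key=len)); p=ray(n,u,v,h)
    return p[:2].round(4), int(m.sum()), round(np.hypot(*(ray(n,u+rad+.5,v,h)-p)[:2])*2,4)
E
python3 - <<'E'
from h import *
Z={n:np.load(n+"0.npz") for n in("top","scene")}
# approx from rays
for nm,uv,h in [("cone",(370,221),.086),("bob",(288,212),.012),("wood",(206.5,207.5),.036),("slim",(164,206),.061),("brass",(255,212),.015)]:
    a=ray("top",*uv,h)[:2]
    for n in Z: print(nm,n,a.round(3),top_of(n,Z[n]["D"],a,h,tol=.006 if h>.02 else .005))
for n in Z:
    im,D=Z[n]["im"],Z[n]["D"]; P=pts(n,D)
    hsv=cv2.cvtColor(im,cv2.COLOR_BGR2HSV)
    box=(P[...,0]>.56)&(P[...,0]<.74)&(P[...,1]>-.13)&(P[...,1]<.32)&(D>.2)
    m=box&(hsv[...,1]>90)&(hsv[...,0]<20)&(P[...,2]>.004)&(P[...,2]<.02)
    X=np.array([ray(n,u,v,.0125)[:2] for v,u in np.argwhere(m)],np.float32)
    print(n,"rail",cv2.minAreaRect(X))
    k=box&(hsv[...,1]>60)&(hsv[...,0]<20)&(hsv[...,2]>(155 if 0 else np.percentile(hsv[...,2][m],60)))
    k=cv2.morphologyEx(k.astype(np.uint8),cv2.MORPH_OPEN,np.ones((5,5)))
    for c in cv2.findContours(k,cv2.RETR_EXTERNAL,cv2.CHAIN_APPROX_NONE)[0]:
        if cv2.contourArea(c)>80:
            (u,v),r=cv2.minEnclosingCircle(c); M=cv2.moments(c); u,v=M["m10"]/M["m00"],M["m01"]/M["m00"]
            print(" mark",ray(n,u,v,.013)[:2].round(4),cv2.contourArea(c),round(r,1))
    g=box&(P[...,2]>.045)&(P[...,2]<.08)
    if g.sum(): print(" guide",P[g].mean(0).round(4),np.ptp(P[g],axis=0).round(3),g.sum())
E
```

```text
cone top [ 0.526 -0.203] (array([ 0.5277, -0.204 ]), 39, np.float64(0.0256))
cone scene [ 0.526 -0.203] (array([ 0.5248, -0.2037]), 63, np.float64(0.0252))
bob top [0.555 0.024] (array([0.5557, 0.0239]), 42, np.float64(0.0257))
bob scene [0.555 0.024] (array([0.554 , 0.0269]), 64, np.float64(0.0265))
wood top [0.556 0.267] (array([0.558 , 0.2684]), 84, np.float64(0.0355))
wood scene [0.556 0.267] (array([0.5567, 0.2716]), 93, np.float64(0.0343))
slim top [0.552 0.387] (array([0.5529, 0.3918]), 74, np.float64(0.0317))
slim scene [0.552 0.387] (array([0.5516, 0.395 ]), 67, np.float64(0.0308))
brass top [0.551 0.123] (array([0.5539, 0.1231]), 109, np.float64(0.0547))
brass scene [0.551 0.123] (array([0.5515, 0.1247]), 222, np.float64(0.0536))
top rail ((0.6252423524856567, 0.10774045437574387), (0.36462002992630005, 0.14987267553806305), 86.14830780029297)
 mark [6.495e-01 5.000e-04] 236.5 9.4
 mark [0.6547 0.0707] 232.0 9.3
 mark [0.659  0.1424] 212.5 9.3
 mark [0.6648 0.2119] 217.0 9.0
 guide [ 0.6485 -0.044   0.0604] [0.109 0.382 0.027] 25Traceback (most recent call last):
  File "<stdin>", line 12, in <module>
  File "h.py", line 7, in ray
    K,R,t=cam(n); d=R.T@np.linalg.inv(K)@[u,v,1]; c=-R.T@t
          ~~~^^^
  File "h.py", line 4, in cam
    p=manip.camera_params(n); R=cv2.Rodrigues(np.array(p["rvec"],float))[0]
ValueError: time passes only in moves, steps and waits
```

```bash
sed -i 's/^def cam(n)/from functools import lru_cache\n@lru_cache\ndef cam(n)/' h.py
python3 - <<'E'
from h import *
n="scene";z=np.load(n+"0.npz"); im,D=z["im"],z["D"]; P=pts(n,D); hsv=cv2.cvtColor(im,cv2.COLOR_BGR2HSV)
box=(P[...,0]>.60)&(P[...,0]<.72)&(P[...,1]>-.1)&(P[...,1]<.30)&(D>.2)
m=box&(hsv[...,1]>90)&(hsv[...,0]<20)&(P[...,2]>.004)&(P[...,2]<.02)
k=box&(hsv[...,1]>60)&(hsv[...,0]<20)&(hsv[...,2]>np.percentile(hsv[...,2][m],57))
k=cv2.morphologyEx(k.astype(np.uint8),cv2.MORPH_OPEN,np.ones((5,5)))
for c in cv2.findContours(k,cv2.RETR_EXTERNAL,cv2.CHAIN_APPROX_NONE)[0]:
    if cv2.contourArea(c)>80:
        M=cv2.moments(c); u,v=M["m10"]/M["m00"],M["m01"]/M["m00"]
        print(" mark",ray(n,u,v,.013)[:2].round(4),cv2.contourArea(c))
g=box&(P[...,2]>.045)&(P[...,2]<.08)&(P[...,1]<-.03); print("guide",P[g].mean(0),np.ptp(P[g],axis=0),g.sum())
# obstacles above 0.1 in work region
for n in("top","scene"):
    P=pts(n,np.load(n+"0.npz")["D"]);
    for x0,x1 in((.3,.5),(.5,.6),(.6,.7),(.7,.8),(.8,.9)):
        for y0 in np.arange(-.4,.6,.1):
            s=P[(P[...,0]>x0)&(P[...,0]<x1)&(P[...,1]>y0)&(P[...,1]<y0+.1)&(P[...,2]<.95)]
            if len(s) and np.percentile(s[:,2],98)>.09: print(n,x0,round(y0,1),np.percentile(s[:,2],98).round(3))
E
```

```text
mark [0.6492 0.0036] 278.0
 mark [0.6555 0.0728] 269.0
 mark [0.6611 0.1426] 249.0
 mark [0.6668 0.2129] 237.5
guide [ 0.64297124 -0.05799997  0.05940187] [0.02877389 0.00703829 0.02329509] 37
top 0.3 -0.4 0.507
top 0.3 -0.1 0.231
top 0.3 -0.0 0.263
top 0.3 0.1 0.26
top 0.3 0.2 0.248
top 0.3 0.3 0.241
top 0.5 -0.4 0.541
top 0.6 -0.4 0.551
top 0.6 -0.2 0.754
top 0.6 -0.1 0.754
top 0.6 -0.0 0.754
top 0.6 0.1 0.754
top 0.6 0.2 0.705
top 0.6 0.3 0.791
top 0.6 0.4 0.791
top 0.7 -0.4 0.568
top 0.7 -0.3 0.704
top 0.7 -0.2 0.754
top 0.7 -0.1 0.754
top 0.7 -0.0 0.754
top 0.7 0.1 0.753
top 0.7 0.2 0.744
top 0.7 0.3 0.739
top 0.7 0.4 0.662
top 0.7 0.5 0.649
top 0.8 -0.4 0.614
top 0.8 -0.3 0.672
top 0.8 -0.2 0.273
top 0.8 -0.1 0.284
top 0.8 -0.0 0.286
top 0.8 0.1 0.291
top 0.8 0.2 0.29
top 0.8 0.3 0.29
top 0.8 0.4 0.291
top 0.8 0.5 0.288
scene 0.3 -0.4 0.848
scene 0.3 -0.1 0.229
scene 0.3 -0.0 0.265
scene 0.3 0.1 0.263
scene 0.3 0.2 0.251
scene 0.3 0.3 0.244
scene 0.5 -0.4 0.821
scene 0.6 -0.4 0.653
scene 0.6 -0.2 0.745
scene 0.6 -0.1 0.559
scene 0.6 -0.0 0.56
scene 0.6 0.1 0.556
scene 0.7 -0.4 0.543
scene 0.7 -0.3 0.642
scene 0.7 -0.2 0.695
scene 0.7 -0.1 0.651
scene 0.7 -0.0 0.603
scene 0.7 0.1 0.566
scene 0.7 0.2 0.473
scene 0.7 0.3 0.44
scene 0.7 0.4 0.378
scene 0.7 0.5 0.308
scene 0.8 -0.4 0.446
scene 0.8 -0.3 0.57
scene 0.8 -0.2 0.311
scene 0.8 -0.1 0.307
scene 0.8 -0.0 0.309
scene 0.8 0.1 0.304
scene 0.8 0.2 0.31
scene 0.8 0.3 0.309
scene 0.8 0.4 0.31
scene 0.8 0.5 0.299
```

```bash
python3 - <<'E'
from h import *
for n in("top","scene"):
    z=np.load(n+"0.npz");P=pts(n,z["D"]);ok=z["D"]>.2
    print(n)
    for x0 in np.arange(-.1,.8,.1):
        r=[]
        for y0 in np.arange(-.8,-.1,.1):
            s=P[ok&(P[...,0]>x0)&(P[...,0]<x0+.1)&(P[...,1]>y0)&(P[...,1]<y0+.1)][:,2]
            r.append("%5.2f/%4d"%(np.percentile(s,95),len(s)) if len(s)>5 else "  -  ")
        print(round(x0,1)," ".join(r))
E
python3 -m handwheel '[[[0,0,-1],0,85],[[0,0,-1],0,85],[[0,0,-1],0,85],[[0,0,-1],0,85],[[0,0,-1],0,85],[[0,0,-1],0,85],[[0,0,-1],0,85]]' 40
python3 -c "
from h import *
o=manip.get_obs();print(o)"
```

```text
top
-0.1 -0.75/ 359 -0.75/ 384 -0.75/ 395 -0.75/ 415 -0.75/ 348   -     -  
0.0 -0.75/ 519 -0.75/ 517 -0.75/ 516 -0.75/ 515 -0.75/ 479 -0.75/ 295  0.00/ 289
0.1 -0.75/ 497 -0.75/ 498 -0.75/ 284 -0.75/  77 -0.75/  74 -0.75/ 115  0.00/ 617
0.2 -0.75/ 492 -0.75/ 489 -0.75/ 218   -    0.00/  99  0.00/1221  0.00/1279
0.3 -0.75/ 468 -0.75/ 474 -0.75/ 218   -    0.00/  78  0.02/1204  0.02/1149
0.4 -0.75/ 451 -0.13/ 553 -0.32/ 300  0.16/  97  0.49/ 426  0.01/1150  0.01/1069
0.5 -0.24/ 302  0.00/ 627  0.16/ 785  0.33/1543  0.52/3967  0.07/ 977  0.07/1185
0.6   -     -     -    0.34/ 306  0.54/4435  0.03/1095  0.75/2229
0.7   -     -     -    0.36/ 181  0.56/4178  0.69/1763  0.75/3998
scene
-0.1   -     -     -     -     -     -     -  
0.0   -     -     -     -     -     -    0.00/  97
0.1   -     -     -     -     -     -    0.00/ 475
0.2   -     -     -     -     -    0.00/ 371  0.00/1675
0.3   -     -     -     -    0.00/   8  0.02/1624  0.02/1587
0.4   -     -     -    0.60/2684  0.83/4650  0.01/2045  0.01/1629
0.5   -     -     -    0.65/7024  0.81/11575  0.07/1967  0.07/1447
0.6   -    
[... 243 characters left out ...]
': 0.975, 'joints': array([ 1.25651277,  0.29471138,  0.02403497,  1.11052254, -0.00700505,
        1.73765976, -0.02552609]), 'joint_velocities': array([-0.00755449,  0.06559883,  0.01632407, -0.56932596, -0.00559851,
        0.50246981,  0.00548055]), 'joint_efforts': array([ 2.54675990e-02, -3.81890738e+01,  1.57747348e-01, -2.25178957e+01,
        1.59019738e-02, -3.34816435e-01, -3.06162525e-03]), 'eef_pos': array([ 0.14496699, -0.53028405,  0.40651319]), 'tcp_rot': array([ 9.91107681e-01,  1.33060843e-01, -1.32252640e-04, -5.99033116e-04]), 'ft_force': array([ 0.2358235 , -0.18476629, -0.41663622]), 'moment': array([ 0.02147194, -0.05122457, -0.00260004]), 'width': 0.08519474749230686}
```

```bash
cat >> h.py <<'E'
def go(x,y,z,yaw=85.5):
    "tool-axis shift (units) from the measured pose to a target, and the turn (units)"
    from scipy.spatial.transform import Rotation as Ro
    o=manip.get_obs(); R=Ro.from_quat(o["tcp_rot"]).as_matrix(); d=R.T@(np.array([x,y,z])-o["eef_pos"])/.025
    ps=np.degrees(np.arctan2(R[1,0],R[0,0]))
    print("t %.2f pos %s yaw %.1f w %.1f F %s j %s\n shift %s turn %.2f"%(o["time"],o["eef_pos"].round(4),ps,o["width"]*1e3,o["ft_force"].round(1),o["joints"].round(2),d.round(2),(ps-yaw)/8))
E
python3 -m handwheel '[[[0.83,-0.98,0],0,85],[[0.83,-0.98,0],0,85],[[0.83,-0.98,0],0,85],[[0.83,-0.98,0],0,85],[[0.83,-0.98,0],0,85],[[0.83,-0.98,0],0,85],[[0.83,-0.98,0],0,85],[[0.83,-0.98,0],0,85],[[0.83,-0.98,0],0,85],[[0.83,-0.98,0],0,85]]'
python3 -m handwheel '[[[0,0,0],-0.97,85],[[0,0,0],-0.97,85],[[0,0,0],-0.97,85],[[0,0,0],-0.97,85],[[0,0,0],-0.97,85],[[0,0,0],-0.97,85],[[0,0,0],-0.97,85],[[0,0,0],-0.97,85],[[0,0,0],-0.97,85]]'
python3 -c "
from h import *
go(.526,-.204,.13)"
```

```text
time: 2.22
eef_pos: [0.2807, -0.2383, 0.4059]
tcp_rot: [0.991, 0.133, -0.0, -0.0]
ft_force: [0.5, -0.5, -0.2]
width: 0.0848
time: 3.35
eef_pos: [0.2804, -0.2393, 0.4058]
tcp_rot: [0.735, 0.678, -0.0, -0.001]
ft_force: [-0.7, 0.4, 0.1]
width: 0.0849
t 3.35 pos [ 0.2804 -0.2393  0.4058] yaw 85.4 w 84.9 F [-0.7  0.4  0.1] j [ 0.87 -0.09 -0.18  1.54 -0.02  1.69  0.6 ]
 shift [ 2.19  9.69 11.02] turn -0.01
```

```bash

python3 -m handwheel '[[[0.22,0.97,0.8],0,85],[[0.22,0.97,0.8],0,85],[[0.22,0.97,0.8],0,85],[[0.22,0.97,0.8],0,85],[[0.22,0.97,0.8],0,85],[[0.22,0.97,0.8],0,85],[[0.22,0.97,0.8],0,85],[[0.22,0.97,0.8],0,85],[[0.22,0.97,0.8],0,85],[[0.22,0.97,0.8],0,85]]'
python3 - <<'E'
from h import *
go(.5263,-.2039,.026)
a,Da=manip.snapshot("scene"); b,Db=manip.snapshot("top"); np.savez("t1.npz",a=a,Da=Da,b=b,Db=Db)
cv2.imwrite("pics/p1.png",cv2.convertScaleAbs(np.hstack([a[60:,:400],b[60:,100:500]]),alpha=1.4))
D0=np.load("top0.npz")["D"];P=pts("top",Db); m=(Db>.2)&(D0>.2)&(Db<D0-.05)
for x0 in np.arange(0,.8,.05):
    s=P[m&(P[...,0]>x0)&(P[...,0]<x0+.05)]
    if len(s)>10: print(round(x0,2),"y",np.percentile(s[:,1],[5,95]).round(3),"z",np.percentile(s[:,2],[5,50,98]).round(3))
E
```

```text
time: 4.6
eef_pos: [0.5272, -0.2052, 0.205]
tcp_rot: [0.737, 0.676, -0.0, -0.001]
ft_force: [-0.4, -1.1, 0.2]
width: 0.085
t 4.60 pos [ 0.5272 -0.2052  0.205 ] yaw 85.1 w 85.0 F [-0.4 -1.1  0.2] j [ 0.59  0.38 -0.35  1.5   0.13  1.28  0.15]
 shift [ 0.05 -0.03  7.16] turn -0.05
0.2 y [-0.163 -0.099] z [0.653 0.694 0.704]
0.25 y [-0.176 -0.104] z [0.648 0.683 0.696]
0.3 y [-0.184 -0.115] z [0.638 0.666 0.688]
0.35 y [-0.195 -0.128] z [0.622 0.65  0.663]
0.4 y [-0.206 -0.14 ] z [0.607 0.635 0.648]
0.45 y [-0.228 -0.151] z [0.283 0.615 0.632]
0.5 y [-0.237 -0.157] z [0.364 0.603 0.617]
0.55 y [-0.238 -0.165] z [0.265 0.579 0.607]
```

View pics/p1.png

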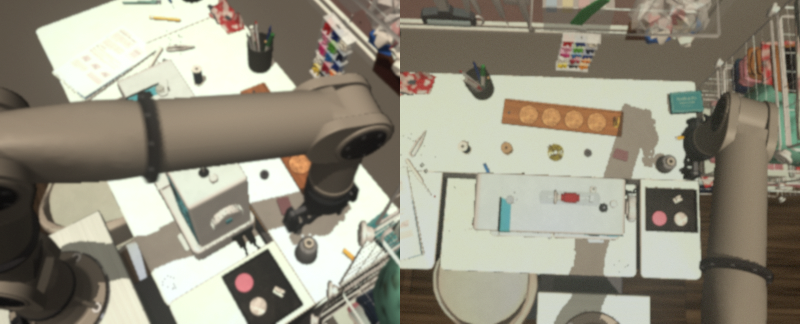

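The picture shows the gripper over the cone, with the forearm well above the machine (wrist top about 0.60 at TCP z = 0.205). Next: descend and grip.

```bash

python3 -m handwheel '[[[0.05,-0.03,0.9],-0.05,85],[[0,0,0.9],0,85],[[0,0,0.9],0,85],[[0,0,0.9],0,85],[[0,0,0.9],0,85],[[0,0,0.9],0,85],[[0,0,0.9],0,85],[[0,0,0.86],0,85],[[0,0,0],0,40],[[0,0,0],0,40]]' 40
python3 -m handwheel '[[[0,0,0],0,40],[[0,0,0],0,40],[[0,0,-0.3],0,40],[[0,0,-0.9],0,40],[[0,0,-0.9],0,40],[[0,0,-0.9],0,40],[[0,0,-0.9],0,40],[[0,0,-0.9],0,40]]' 40
python3 - <<'E'
from h import *
go(.6494,.002,.13)
a,Da=manip.snapshot("scene");cv2.imwrite("pics/p2.png",cv2.convertScaleAbs(cv2.resize(a[100:340,200:440],None,fx=2,fy=2),alpha=1.4))
E
```

```text
time: 5.95
eef_pos: [0.5267, -0.2045, 0.0285]
tcp_rot: [0.734, 0.679, 0.0, 0.001]
ft_force: [0.2, 0.0, 0.5]
width: 0.0512
time: 6.95
eef_pos: [0.5259, -0.2037, 0.1481]
tcp_rot: [0.734, 0.679, -0.0, -0.0]
ft_force: [-0.4, 0.1, -0.6]
width: 0.0441
t 6.95 pos [ 0.5259 -0.2037  0.1481] yaw 85.5 w 44.1 F [-0.4  0.1 -0.6] j [ 0.59  0.42 -0.34  1.59  0.15  1.16  0.14]
 shift [8.59 4.28 0.72] turn 0.01
```

View pics/p2.png

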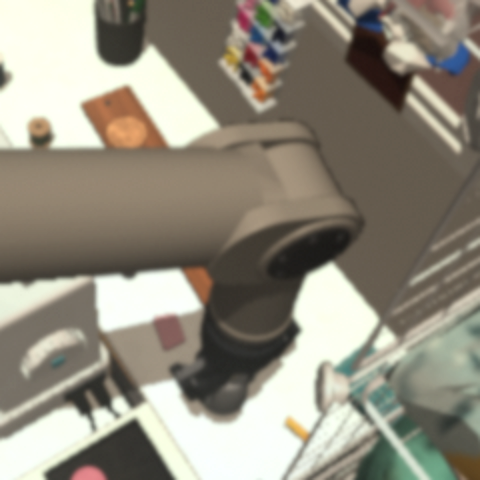

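```bash

python3 -m handwheel '[[[0.95,0.48,0],0,40],[[0.95,0.48,0],0,40],[[0.95,0.48,0],0,40],[[0.95,0.48,0],0,40],[[0.95,0.48,0],0,40],[[0.95,0.48,0],0,40],[[0.95,0.48,0],0,40],[[0.95,0.48,0],0,40],[[0.95,0.48,0],0,40],[[0,0,0],0,40]]' 
python3 - <<'E'
from h import *
go(.6494,.002,.042)
E
```

```text
time: 8.25
eef_pos: [0.6505, 0.0045, 0.1465]
tcp_rot: [0.732, 0.681, 0.001, -0.001]
ft_force: [0.1, -0.0, -0.9]
width: 0.044
t 8.25 pos [0.6505 0.0045 0.1465] yaw 85.8 w 44.0 F [ 0.1 -0.  -0.9] j [ 0.2   0.6  -0.38  1.32  0.22  1.26 -0.26]
 shift [-0.11 -0.03  4.18] turn 0.04
```

```bash

python3 -m handwheel '[[[-0.11,-0.03,0.8],0,40],[[0,0,0.8],0,40],[[0,0,0.8],0,40],[[0,0,0.8],0,40],[[0,0,0.6],0,40],[[0,0,0.2],0,40],[[0,0,0],0,40]]' 
python3 - <<'E'
from h import *
go(.6494,.002,.042)
D=manip.snapshot("top")[1]; print(top_of("top",D,(.6494,.002),.099,.03,.008))
E
```

```text
time: 9.12
eef_pos: [0.6495, -0.0023, 0.0473]
tcp_rot: [0.734, 0.679, -0.0, 0.0]
ft_force: [-0.1, 0.6, -0.4]
width: 0.0441
t 9.12 pos [ 0.6495 -0.0023  0.0473] yaw 85.5 w 44.1 F [-0.1  0.6 -0.4] j [ 0.2   0.69 -0.35  1.44  0.25  1.06 -0.28]
 shift [ 0.17 -0.02  0.21] turn 0.00
None
```

```bash

for i in 1 2 3; do python3 -m handwheel '[[[0,0,0],0,40]]' | sed -n 2,4p; done
python3 -c "
from h import *
go(.6494,.002,.042)"
```

```text
eef_pos: [0.6504, -0.0019, 0.0483]
tcp_rot: [0.734, 0.679, 0.001, 0.001]
ft_force: [-0.2, -0.5, -0.7]
eef_pos: [0.6501, -0.0019, 0.048]
tcp_rot: [0.734, 0.679, 0.0, 0.0]
ft_force: [-0.0, -0.2, -0.1]
eef_pos: [0.6498, -0.0019, 0.0476]
tcp_rot: [0.734, 0.679, 0.0, 0.0]
ft_force: [-0.4, 0.2, -1.0]
t 9.55 pos [ 0.6498 -0.0019  0.0476] yaw 85.5 w 43.8 F [-0.4  0.2 -1. ] j [ 0.2   0.69 -0.35  1.43  0.25  1.06 -0.28]
 shift [ 0.15 -0.03  0.23] turn 0.00
```

```bash

python3 -m handwheel '[[[0.15,-0.02,0.1],0,40],[[0,0,0],0,40],[[0,0,0],0,40]]' | sed -n 2,4p;
for i in 1 2 3; do python3 -m handwheel '[[[0,0,0.06],0,40],[[0,0,0],0,40]]' | sed -n 2,4p; done
```

```text
eef_pos: [0.6493, 0.002, 0.0447]
tcp_rot: [0.734, 0.679, -0.0, -0.0]
ft_force: [-0.4, -0.3, -1.0]
eef_pos: [0.6493, 0.0016, 0.043]
tcp_rot: [0.734, 0.679, -0.0, -0.0]
ft_force: [-0.3, -1.0, -1.3]
eef_pos: [0.6495, 0.0018, 0.0419]
tcp_rot: [0.734, 0.679, 0.0, 0.0]
ft_force: [-1.0, -0.3, 0.9]
eef_pos: [0.6495, 0.0018, 0.0418]
tcp_rot: [0.734, 0.679, 0.0, 0.0]
ft_force: [-2.1, 0.3, 6.1]
```

```bash

python3 -m handwheel '[[[0,0,0],0,55],[[0,0,0],0,70],[[0,0,0],0,75],[[0,0,-0.5],0,75],[[0,0,-1],0,75],[[0,0,-1],0,75],[[0,0,-1],0,75],[[0,0,-1],0,50],[[0,0,0],0,50]]'
python3 -c "
from h import *
go(.555,.0252,.06)"
```

```text
time: 11.8
eef_pos: [0.6515, 0.0022, 0.1562]
tcp_rot: [0.734, 0.679, 0.003, 0.002]
ft_force: [0.0, -0.6, 0.8]
width: 0.0501
t 11.80 pos [0.6515 0.0022 0.1562] yaw 85.5 w 50.1 F [ 0.  -0.6  0.8] j [ 0.2   0.59 -0.38  1.31  0.22  1.27 -0.26]
 shift [ 0.61 -3.95  3.82] turn 0.00
```

```bash

python3 -m handwheel '[[[0.12,-0.79,0],0,45],[[0.12,-0.79,0],0,45],[[0.12,-0.79,0.1],0,45],[[0.12,-0.79,0.8],0,45],[[0.12,-0.79,0.8],0,45],[[0,0,0.8],0,45],[[0,0,0.8],0,45],[[0,0,0.5],0,45],[[0,0,0],0,45],[[0,0,0],0,45]]'
python3 - <<'E'
from h import *
go(.555,.0252,.004)
a,D=manip.snapshot("scene");cv2.imwrite("pics/p3.png",cv2.convertScaleAbs(cv2.resize(a[120:320,180:400],None,fx=2.5,fy=2.5),alpha=1.4))
b,D=manip.snapshot("top");print("cone",top_of("top",D,(.6494,.002),.099,.03,.008))
cv2.imwrite("pics/p3t.png",cv2.convertScaleAbs(cv2.resize(b[150:250,200:350],None,fx=4,fy=4),alpha=1.4))
E
```

```text
time: 13.05
eef_pos: [0.5527, 0.0246, 0.0583]
tcp_rot: [0.734, 0.679, 0.0, 0.0]
ft_force: [-0.3, 0.4, -0.5]
width: 0.0453
t 13.05 pos [0.5527 0.0246 0.0583] yaw 85.5 w 45.3 F [-0.3  0.4 -0.5] j [ 0.21  0.51 -0.39  1.72  0.22  0.96 -0.34]
 shift [0.03 0.09 2.17] turn 0.00
cone None
```

View pics/p3.png

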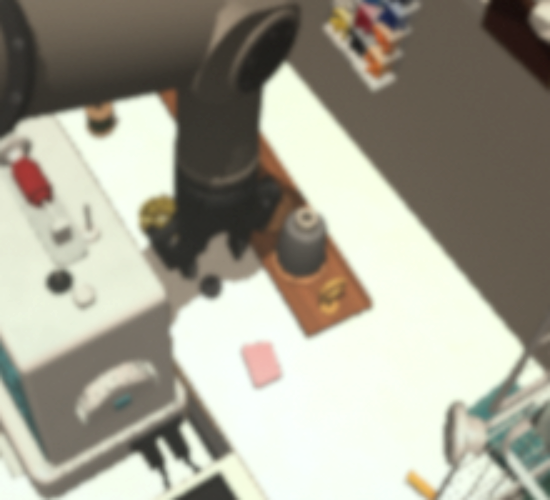

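The cone stands upright on the mark by the guide, and the bobbin lies between the open fingers.

```bash

python3 -m handwheel '[[[0.03,0.09,0.7],0,45],[[0,0,0.7],0,45],[[0,0,0.5],0,45],[[0,0,0.2],0,45],[[0,0,0],0,45]]' | sed -n 2,5p
python3 -m handwheel '[[[0,0,0.05],0,20],[[0,0,0],0,20],[[0,0,0],0,20],[[0,0,0],0,20],[[0,0,0],0,20]]' 40 | sed -n 2,5p
```

```text
eef_pos: [0.5541, 0.0251, 0.0047]
tcp_rot: [0.734, 0.679, -0.0, -0.0]
ft_force: [-0.2, -0.1, 0.4]
width: 0.0451
eef_pos: [0.5551, 0.0251, 0.0047]
tcp_rot: [0.734, 0.679, 0.001, 0.0]
ft_force: [0.5, 0.0, 4.2]
width: 0.0216
```

```bash

python3 -m handwheel '[[[0,0,-0.4],0,18],[[0,0,-0.8],0,18],[[0,0,-0.9],0,18],[[0,0,-0.9],0,18],[[0,0,-0.2],0,18],[[0,0,0],0,18]]' | sed -n 1,5p
python3 - <<'E'
from h import *
go(.6658,.2124,.085)
a,D=manip.snapshot("scene");cv2.imwrite("pics/p4.png",cv2.convertScaleAbs(cv2.resize(a[120:320,180:400],None,fx=2.5,fy=2.5),alpha=1.4))
E
```

```text
time: 15.15
eef_pos: [0.5541, 0.0249, 0.0838]
tcp_rot: [0.734, 0.679, -0.0, -0.0]
ft_force: [0.0, 0.6, -0.7]
width: 0.0215
t 15.15 pos [0.5541 0.0249 0.0838] yaw 85.5 w 21.5 F [ 0.   0.6 -0.7] j [ 0.21  0.48 -0.39  1.69  0.21  1.02 -0.33]
 shift [ 7.83  3.87 -0.05] turn 0.00
```

View pics/p4.png

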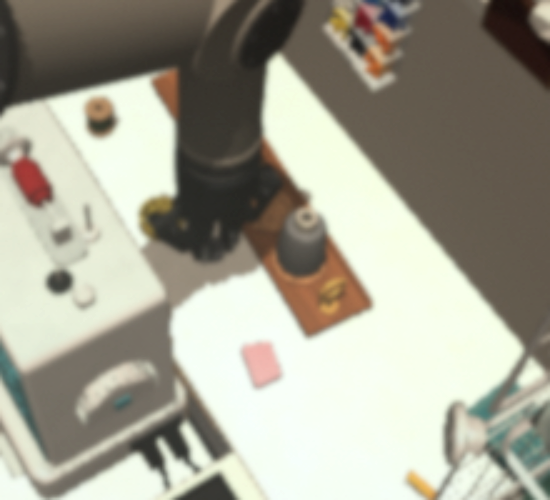

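The bobbin has left the table and the opening stays at 21.5 mm, so it is held. Next: the far mark.

```bash

python3 -m handwheel '[[[0.87,0.43,0],0,18],[[0.87,0.43,0],0,18],[[0.87,0.43,0],0,18],[[0.87,0.43,0],0,18],[[0.87,0.43,0],0,18],[[0.87,0.43,0],0,18],[[0.87,0.43,0],0,18],[[0.87,0.43,0],0,18],[[0.87,0.43,0],0,18],[[0,0,0],0,18]]' >/dev/null
python3 -m handwheel '[[[0,0,0],0,18],[[0,0,0],0,18]]' >/dev/null
python3 -c "
from h import *
go(.6658,.2124,.019)"
```

```text
t 16.70 pos [0.6659 0.2108 0.0836] yaw 85.4 w 21.4 F [-0.9 -1.2  0.4] j [-0.12  0.75 -0.37  1.23  0.27  1.21 -0.58]
 shift [ 0.07 -0.01  2.58] turn -0.01
```

```bash

python3 -m handwheel '[[[0.07,0,0.8],0,18],[[0,0,0.8],0,18],[[0,0,0.7],0,18],[[0,0,0.2],0,18],[[0,0,0],0,18]]' | sed -n 2,5p
for i in 1 2 3; do python3 -m handwheel '[[[0,0,0.04],0,18],[[0,0,0],0,18]]' | sed -n 2,4p; done
```

```text
eef_pos: [0.666, 0.2143, 0.0208]
tcp_rot: [0.734, 0.679, -0.0, -0.0]
ft_force: [-0.7, -1.2, 0.4]
width: 0.0215
eef_pos: [0.6668, 0.2146, 0.0214]
tcp_rot: [0.734, 0.679, 0.001, 0.0]
ft_force: [-0.1, 0.5, 0.6]
eef_pos: [0.6663, 0.2144, 0.0197]
tcp_rot: [0.734, 0.679, 0.0, 0.0]
ft_force: [-0.6, 0.5, -0.2]
eef_pos: [0.6661, 0.2143, 0.0183]
tcp_rot: [0.734, 0.679, -0.0, -0.0]
ft_force: [-0.5, 0.7, 0.3]
```

```bash

python3 -m handwheel '[[[-0.07,0,0.02],0,18],[[0,0,0],0,18]]' | sed -n 2,4p
python3 -m handwheel '[[[0,0,0.03],0,18],[[0,0,0],0,18]]' | sed -n 2,4p
python3 -m handwheel '[[[0,0,0.03],0,18],[[0,0,0],0,18]]' | sed -n 2,4p
```

```text
eef_pos: [0.6662, 0.2122, 0.0179]
tcp_rot: [0.734, 0.679, -0.0, 0.0]
ft_force: [0.1, 0.2, -0.1]
eef_pos: [0.6663, 0.2124, 0.0178]
tcp_rot: [0.734, 0.679, -0.0, 0.0]
ft_force: [-1.0, -1.4, 2.9]
eef_pos: [0.6663, 0.2124, 0.0177]
tcp_rot: [0.734, 0.679, -0.0, 0.0]
ft_force: [-2.3, -1.7, 6.1]
```

```bash

python3 -m handwheel '[[[0,0,0],0,28],[[0,0,0],0,36],[[0,0,0],0,42],[[0,0,-0.4],0,42],[[0,0,-0.8],0,45],[[0,0,-1],0,55],[[0,0,-1],0,55],[[0,0,0],0,55]]' | sed -n 2,5p
python3 - <<'E'
from h import *
go(.5573,.2700,.06)
E
```

```text
eef_pos: [0.6686, 0.2139, 0.1012]
tcp_rot: [0.734, 0.679, 0.004, 0.001]
ft_force: [-0.3, 0.7, 0.5]
width: 0.0551
t 19.82 pos [0.6686 0.2139 0.1012] yaw 85.5 w 55.1 F [-0.3  0.7  0.5] j [-0.13  0.74 -0.38  1.21  0.27  1.24 -0.58]
 shift [ 1.88 -4.63  1.62] turn 0.00
```

```bash

python3 -m handwheel '[[[0.37,-0.91,0],0,55],[[0.37,-0.91,0],0,55],[[0.37,-0.91,0],0,55],[[0.37,-0.91,0.5],0,55],[[0.37,-0.91,0.5],0,55],[[0,0,0.5],0,55],[[0,0,0],0,55],[[0,0,0],0,55]]' >/dev/null
python3 - <<'E'
from h import *
go(.5573,.2700,.008)
b,D=manip.snapshot("top");print("cone",top_of("top",D,(.6494,.002),.099,.03,.008)); print("bob",top_of("top",D,(.6658,.2124),.025,.025,.004))
a,D=manip.snapshot("scene");print("cone",top_of("scene",D,(.6494,.002),.099,.03,.008));print("bob",top_of("scene",D,(.6658,.2124),.025,.025,.004))
cv2.imwrite("pics/p5.png",cv2.convertScaleAbs(np.hstack([cv2.resize(a[100:280,180:360],(400,400)),cv2.resize(b[130:230,180:280],(400,400))]),alpha=1.4))
E
```

```text
t 20.82 pos [0.558  0.2664 0.0591] yaw 85.4 w 55.1 F [-1.1 -0.2  0.2] j [-0.21  0.62 -0.4   1.53  0.27  1.05 -0.75]
 shift [ 0.14 -0.04  2.04] turn -0.01
cone (array([0.6503, 0.0019]), 39, np.float64(0.0246))
bob (array([0.6676, 0.211 ]), 45, np.float64(0.0262))
cone (array([0.6484, 0.0018]), 59, np.float64(0.0247))
bob (array([0.6657, 0.2158]), 45, np.float64(0.0291))
```

View pics/p5.png

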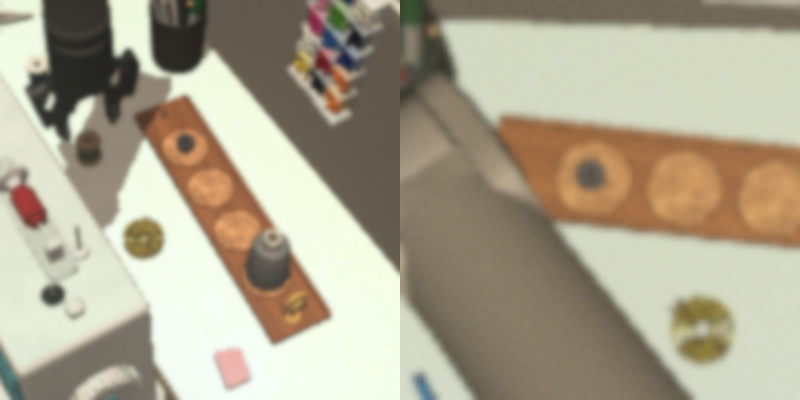

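The cone and bobbin both stand centred on their end marks (bobbin at (590,172) in the right pane), and the fingers straddle the wooden spool.

```bash

python3 -m handwheel '[[[0.14,-0.04,0.7],0,55],[[0,0,0.7],0,55],[[0,0,0.5],0,55],[[0,0,0.14],0,55],[[0,0,0],0,55]]' | sed -n 2,5p
python3 -m handwheel '[[[0,0,0],0,28],[[0,0,0],0,28],[[0,0,0],0,28],[[0,0,0],0,28],[[0,0,0],0,28]]' 40 | sed -n 2,5p
python3 -m handwheel '[[[0,0,-0.4],0,28],[[0,0,-0.8],0,28],[[0,0,-0.9],0,28],[[0,0,-0.9],0,28],[[0,0,-0.2],0,28],[[0,0,0],0,28]]' | sed -n 2,5p
python3 -c "
from h import *
go(.660,.1425,.085)"
```

```text
eef_pos: [0.5555, 0.2711, 0.0077]
tcp_rot: [0.734, 0.679, -0.0, -0.0]
ft_force: [-0.8, -0.4, -0.4]
width: 0.0547
eef_pos: [0.5563, 0.2716, 0.0089]
tcp_rot: [0.734, 0.679, 0.001, 0.0]
ft_force: [0.1, 0.3, 5.6]
width: 0.0317
eef_pos: [0.5556, 0.2712, 0.0884]
tcp_rot: [0.734, 0.679, 0.0, 0.0]
ft_force: [0.2, -0.2, -0.0]
width: 0.0323
t 22.93 pos [0.5556 0.2712 0.0884] yaw 85.5 w 32.3 F [ 0.2 -0.2 -0. ] j [-0.21  0.59 -0.41  1.5   0.25  1.1  -0.75]
 shift [-4.81  4.56  0.14] turn 0.00
```

```bash

python3 -m handwheel '[[[-0.8,0.76,0],0,28],[[-0.8,0.76,0],0,28],[[-0.8,0.76,0],0,28],[[-0.8,0.76,0],0,28],[[-0.8,0.76,0],0,28],[[-0.8,0.76,0],0,28],[[0,0,0],0,28],[[0,0,0],0,28],[[0,0,0],0,28]]' | sed -n 2,5p
python3 -c "
from h import *
go(.660,.1425,.024)"
```

```text
eef_pos: [0.6586, 0.145, 0.0878]
tcp_rot: [0.733, 0.68, -0.0, -0.001]
ft_force: [0.4, -0.2, -0.6]
width: 0.0317
t 24.05 pos [0.6586 0.145  0.0878] yaw 85.7 w 31.7 F [ 0.4 -0.2 -0.6] j [-0.02  0.7  -0.38  1.31  0.26  1.18 -0.49]
 shift [-0.1   0.07  2.55] turn 0.02
```

```bash

python3 -m handwheel '[[[-0.1,0.07,0.8],0,28],[[0,0,0.8],0,28],[[0,0,0.7],0,28],[[0,0,0.2],0,28],[[0,0,0],0,28],[[0,0,0],0,28]]' | sed -n 2,5p
for i in 1 2 3; do python3 -m handwheel '[[[0,0,0.04],0,28],[[0,0,0],0,28]]' | sed -n 2,4p; done
```

```text
eef_pos: [0.6622, 0.1404, 0.0264]
tcp_rot: [0.734, 0.679, 0.001, 0.0]
ft_force: [0.3, -0.2, 1.2]
width: 0.0317
eef_pos: [0.6617, 0.1401, 0.025]
tcp_rot: [0.734, 0.679, 0.0, 0.0]
ft_force: [-0.2, -0.6, -0.4]
eef_pos: [0.6613, 0.14, 0.0234]
tcp_rot: [0.734, 0.679, -0.0, -0.0]
ft_force: [0.2, -0.8, -0.4]
eef_pos: [0.6614, 0.14, 0.0224]
tcp_rot: [0.734, 0.679, -0.0, -0.0]
ft_force: [0.5, 0.0, -0.4]
```

```bash

python3 -m handwheel '[[[0.1,-0.05,0],0,28],[[0,0,0.02],0,28],[[0,0,0],0,28]]' | sed -n 2,4p
for i in 1 2 3; do python3 -m handwheel '[[[0,0,0.03],0,28],[[0,0,0],0,28]]' | sed -n 2,4p; done
```

```text
eef_pos: [0.6604, 0.1428, 0.022]
tcp_rot: [0.734, 0.679, 0.0, -0.0]
ft_force: [0.2, -0.5, 0.5]
eef_pos: [0.6604, 0.1428, 0.022]
tcp_rot: [0.734, 0.679, 0.0, 0.0]
ft_force: [-2.0, -0.6, 4.1]
eef_pos: [0.6604, 0.1428, 0.0219]
tcp_rot: [0.734, 0.679, 0.0, 0.0]
ft_force: [-3.2, 0.1, 7.8]
eef_pos: [0.6604, 0.1428, 0.0219]
tcp_rot: [0.734, 0.679, 0.0, 0.0]
ft_force: [-3.9, -1.8, 11.4]
```

```bash

python3 -m handwheel '[[[0,0,0],0,40],[[0,0,0],0,50],[[0,0,0],0,52],[[0,0,-0.4],0,52],[[0,0,-0.8],0,52],[[0,0,-1],0,55],[[0,0,-1],0,55],[[0,0,-0.4],0,55]]' | sed -n 2,5p
python3 -m handwheel '[[[0.96,-0.51,0],0,55],[[0.96,-0.51,0],0,55],[[0.96,-0.51,0],0,55],[[0.96,-0.51,0],0,55],[[0.96,-0.51,0],0,55],[[0.96,-0.51,0],0,55],[[0.96,-0.51,0],0,55],[[0.96,-0.51,0],0,55],[[0.96,-0.51,0],0,55],[[0.96,-0.51,0],0,55]]' >/dev/null
python3 -m handwheel '[[[0,0,0],0,55],[[0,0,0],0,55]]' >/dev/null
python3 - <<'E'
from h import *
go(.5523,.3934,.018)
b,D=manip.snapshot("top");print("wood",top_of("top",D,(.660,.1425),.049,.03,.005)); print("bob",top_of("top",D,(.6658,.2124),.025,.025,.004))
a,D=manip.snapshot("scene");print("wood",top_of("scene",D,(.660,.1425),.049,.03,.005))
print("slim",top_of("scene",D,(.5523,.3934),.061))
cv2.imwrite("pics/p6.png",cv2.convertScaleAbs(np.hstack([cv2.resize(a[80:260,140:320],(400,400)),cv2.resize(b[130:230,140:240],(400,400))]),alpha=1.4))
E
```

```text
eef_pos: [0.6621, 0.1434, 0.1136]
tcp_rot: [0.734, 0.679, 0.003, 0.001]
ft_force: [1.6, 0.0, 0.3]
width: 0.0549
t 29.18 pos [0.553  0.3901 0.1097] yaw 85.5 w 54.8 F [ 1.   0.3 -0.4] j [-0.41  0.69 -0.4   1.28  0.27  1.23 -0.9 ]
 shift [ 0.14 -0.04  3.67] turn -0.00
wood (array([0.6616, 0.1397]), 87, np.float64(0.0354))
bob (array([0.6682, 0.211 ]), 43, np.float64(0.0257))
wood (array([0.6606, 0.1428]), 92, np.float64(0.0347))
slim (array([0.5515, 0.3947]), 68, np.float64(0.031))
```

View pics/p6.png

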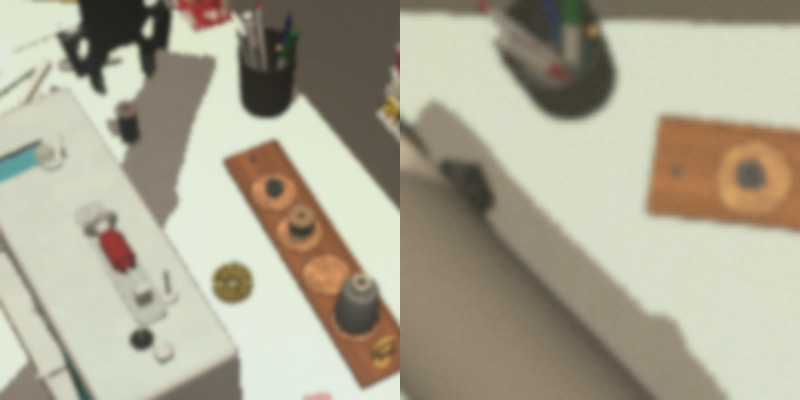

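The wooden spool stands on the third mark (300,222), and the slim spool at (127,122) is untouched below the gripper. Next: grip it.

```bash

python3 -m handwheel '[[[0.14,-0.04,0.8],0,55],[[0,0,0.8],0,55],[[0,0,0.8],0,55],[[0,0,0.8],0,55],[[0,0,0.47],0,55],[[0,0,0],0,55],[[0,0,0],0,55]]' | sed -n 2,5p
python3 -m handwheel '[[[0,0,0],0,24],[[0,0,0],0,24],[[0,0,0],0,24],[[0,0,0],0,24],[[0,0,0],0,24]]' 40 | sed -n 2,5p
python3 -m handwheel '[[[0,0,-0.4],0,24],[[0,0,-0.8],0,24],[[0,0,-0.9],0,24],[[0,0,-0.9],0,24],[[0,0,-0.9],0,24],[[0,0,-0.3],0,24],[[0,0,0],0,24]]' | sed -n 2,5p
python3 -c "
from h import *
go(.6551,.0719,.12)"
```

```text
eef_pos: [0.5518, 0.396, 0.0188]
tcp_rot: [0.734, 0.679, 0.001, 0.0]
ft_force: [0.7, 0.1, 0.3]
width: 0.0547
eef_pos: [0.5519, 0.396, 0.0192]
tcp_rot: [0.734, 0.679, 0.001, 0.0]
ft_force: [-0.2, -0.1, 5.5]
width: 0.0281
eef_pos: [0.5515, 0.3956, 0.1238]
tcp_rot: [0.734, 0.679, 0.001, 0.0]
ft_force: [-0.1, -0.2, -1.3]
width: 0.0281
t 31.65 pos [0.5515 0.3956 0.1238] yaw 85.5 w 28.1 F [-0.1 -0.2 -1.3] j [-0.41  0.68 -0.41  1.26  0.27  1.26 -0.9 ]
 shift [-12.59   5.14   0.15] turn 0.00
```

```bash

python3 -m handwheel '[[[-0.96,0.395,0],0,24],[[-0.96,0.395,0],0,24],[[-0.96,0.395,0],0,24],[[-0.96,0.395,0],0,24],[[-0.96,0.395,0],0,24],[[-0.96,0.395,0],0,24],[[-0.96,0.395,0],0,24],[[-0.96,0.395,0],0,24],[[-0.96,0.395,0],0,24],[[-0.96,0.395,0],0,24]]' >/dev/null
python3 -m handwheel '[[[-0.96,0.395,0],0,24],[[-0.96,0.395,0],0,24],[[-0.96,0.395,0],0,24],[[0,0,0],0,24],[[0,0,0],0,24],[[0,0,0],0,24]]' | sed -n 2,5p
python3 -c "
from h import *
go(.6551,.0737,.040)"
```

```text
eef_pos: [0.6542, 0.0769, 0.1228]
tcp_rot: [0.733, 0.68, 0.0, -0.001]
ft_force: [-0.1, -0.6, -1.1]
width: 0.0281
t 33.65 pos [0.6542 0.0769 0.1228] yaw 85.7 w 28.1 F [-0.1 -0.6 -1.1] j [ 0.09  0.64 -0.38  1.33  0.23  1.22 -0.38]
 shift [-0.13  0.05  3.31] turn 0.03
```

```bash

python3 -m handwheel '[[[0,0,0.8],0,24],[[0,0,0.8],0,24],[[0,0,0.8],0,24],[[0,0,0.6],0,24],[[0,0,0.3],0,24],[[0,0,0],0,24],[[0,0,0],0,24]]' | sed -n 2,4p
python3 - <<'E'
from h import *
go(.6551,.0737,.033)
a,D=manip.snapshot("scene");zf=manip.get_obs()["eef_pos"][2]-.0192
P=pts("scene",D)
for h in(zf+.061,): print("slim top in hand",top_of("scene",D,(.655,.072),h,.03,.005))
E
```

```text
eef_pos: [0.6557, 0.0746, 0.0414]
tcp_rot: [0.734, 0.679, 0.001, 0.0]
ft_force: [1.4, 0.1, -0.6]
t 34.52 pos [0.6557 0.0746 0.0414] yaw 85.5 w 28.2 F [ 1.4  0.1 -0.6] j [ 0.08  0.71 -0.36  1.41  0.26  1.07 -0.4 ]
 shift [-0.04 -0.02  0.34] turn 0.00
slim top in hand (array([0.6562, 0.0668]), 73, np.float64(0.0421))
```

```bash

python3 -m handwheel '[[[-0.04,0,0.15],0,24],[[0,0,0.08],0,24],[[0,0,0],0,24],[[0,0,0],0,24]]' | sed -n 2,4p
for i in 1 2 3 4; do python3 -m handwheel '[[[0,0,0.035],0,24],[[0,0,0],0,24]]' | sed -n 2,4p; done
```

```text
eef_pos: [0.6549, 0.0734, 0.0348]
tcp_rot: [0.734, 0.679, -0.0, -0.0]
ft_force: [-0.2, -0.5, -1.0]
eef_pos: [0.6548, 0.0734, 0.0338]
tcp_rot: [0.734, 0.679, -0.0, -0.0]
ft_force: [-0.1, 0.2, -0.2]
eef_pos: [0.6548, 0.0733, 0.033]
tcp_rot: [0.734, 0.679, -0.0, -0.0]
ft_force: [0.7, -0.3, -0.9]
eef_pos: [0.6549, 0.0733, 0.0322]
tcp_rot: [0.734, 0.679, 0.0, 0.0]
ft_force: [-0.7, -0.4, 0.5]
eef_pos: [0.6549, 0.0733, 0.0321]
tcp_rot: [0.734, 0.679, 0.0, 0.0]
ft_force: [-0.9, -0.3, 5.4]
```

```bash

python3 -m handwheel '[[[0,0,0],0,36],[[0,0,0],0,46],[[0,0,0],0,50],[[0,0,-0.4],0,50],[[0,0,-0.8],0,50],[[0,0,-1],0,50],[[0,0,-1],0,50],[[0,0,-1],0,50],[[0,0,-1],0,50]]' | sed -n 2,5p
python3 -m handwheel '[[[0.9,-0.3,0],0,50],[[0.9,-0.5,0],0,50],[[0.9,-0.6,0],0,50],[[0.9,-0.6,0],0,50],[[0.9,-0.6,0],0,50],[[0.9,-0.6,0],0,50],[[0.9,-0.6,0],0,50],[[0.9,-0.6,0],0,50],[[0.9,0,0],0,50],[[0,0,0],0,50]]' | sed -n 1,5p
python3 - <<'E'
from h import *
b,Db=manip.snapshot("top");a,Da=manip.snapshot("scene")
for nm,xy,h in(("cone",(.6494,.002),.099),("slim",(.6551,.0719),.074),("wood",(.660,.1425),.049),("bob",(.6658,.2124),.025)):
    for n,D in(("top",Db),("scene",Da)): print(nm,xy,n,top_of(n,D,xy,h,.03,.008 if h>.05 else .005))
cv2.imwrite("pics/p7.png",cv2.convertScaleAbs(np.hstack([cv2.resize(a[100:280,180:360],(400,400)),cv2.resize(b[120:220,220:320],(400,400))]),alpha=1.4))
E
```

```text
eef_pos: [0.6554, 0.0736, 0.1642]
tcp_rot: [0.734, 0.679, 0.001, 0.001]
ft_force: [0.5, -0.2, -1.0]
width: 0.0503
time: 38.45
eef_pos: [0.5604, 0.2868, 0.1631]
tcp_rot: [0.733, 0.681, 0.002, -0.0]
ft_force: [0.2, -0.7, 0.1]
width: 0.0498
cone (0.6494, 0.002) top (array([0.6494, 0.002 ]), 43, np.float64(0.0262))
cone (0.6494, 0.002) scene (array([0.6476, 0.0016]), 66, np.float64(0.026))
slim (0.6551, 0.0719) top (array([0.6559, 0.0698]), 71, np.float64(0.0317))
slim (0.6551, 0.0719) scene (array([0.6544, 0.0709]), 93, np.float64(0.0315))
wood (0.66, 0.1425) top (array([0.6616, 0.1397]), 82, np.float64(0.0354))
wood (0.66, 0.1425) scene (array([0.6606, 0.1428]), 88, np.float64(0.0347))
bob (0.6658, 0.2124) top (array([0.6676, 0.211 ]), 44, np.float64(0.0262))
bob (0.6658, 0.2124) scene (array([0.666 , 0.2136]), 48, np.float64(0.0258))
```

View pics/p7.png

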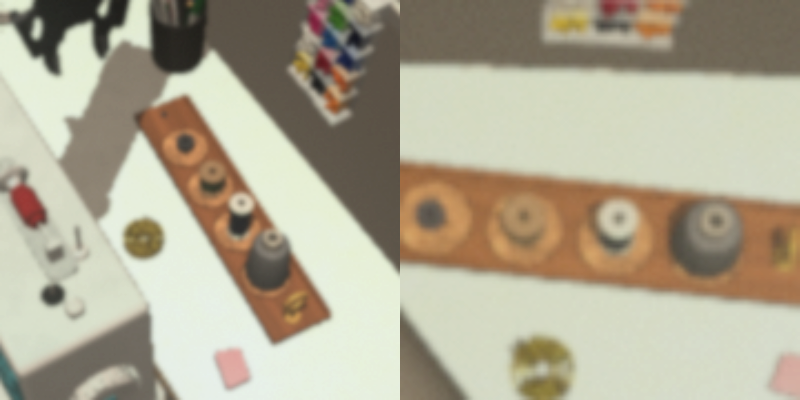

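All four stand upright in order, within about 3 mm of their mark centres, and the gripper is clear of them.

```bash
python3 -c "
from rig import manip
print(manip.job_done(), manip.get_obs()['time'])"
```

```text
the job is handed in; nothing more can be done
the job is handed in; nothing more can be done
```

All four threads stand upright on the rail in height order: the cone on the mark next to the brass guide, then the slim spool, the wooden spool, and the bobbin on the far mark. I let go of each one, moved the gripper clear and handed the job in at about 38.6 s of the 104 s allowed.

- **Centring:** in the last pictures from both cameras, each thread was within about 3 mm of its mark's centre. The largest offset was the wooden spool, about 3 mm in the top view.
- **Camera agreement:** the two views differed by up to about 3 mm along the rail, which is roughly what the calibration allows.
- **Forces:** the highest wrist force I read was about 12 N, as the wooden spool touched down.
- **A check that failed:** measuring the slim spool while it was still in the gripper gave a bad reading (42 mm across instead of 29 mm), so I ignored it. The measurement after release was fine.

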